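Screw the lid back on the storage jar

ROBOT

A 6-joint arm with a two-finger parallel gripper is mounted at the origin on a cart in front of the work surface, level with it; the furniture and walls round the work are solid. World frame = base frame: x ahead of the robot, y to its left, z up, the work surface at z = 0. Lengths are in m, angles in rad, forces in N, time in s.
With the tool pointing down it reaches from about 0.4 to 0.825 m from the base axis. Payload 7 kg.
Tool frame: the origin (TCP) lies on the centre line of the jaws, within the pads' length; the fingertips stand 14 mm ahead of it and the grasp point (between the pads) lies 5 mm behind it (arm.tips_ahead is the distance from the TCP to the fingertips, in m); z points along the fingers, y is the line along which they close (so a half turn about z gives the same grasp; the last joint's range is limited). The gripper opens to 85 mm and grips with 20 to 120 N. Pads are 22 mm wide; open, the fingers measure 114 mm over their backs; the gripper's body (76 mm by 85 mm) begins 54 mm behind the grasp point. The pads swing forward as they close: fully open they stand 13 mm farther back than shut.
Start: joints at [-0.924, 0.359, 0.012, 0, -1.224, -0.288], TCP at [0.237, -0.632, 0.245] pointing down, gripper open.
Joint ranges: [-3.07, 3.07], [-1.43, 2.12], [-1.02, 1.25], [-3.03, 1.67], [-3.05, -0], [-3.03, 3.03]. Speed limits (rad/s): [2.39, 2.39, 3.01, 3.14, 3.14, 3.14].

INTERFACE

Orientations are given as a rotation vector (axis times angle).
In Python, from bench import arm gives the robot as it stands.
- The arm moves only by the tool arm_command, never from a script. Its argument "commands" is a list of rows, each an object with "rotation": the turn, a rotation vector about the tool's x, y, z in degrees, a list of three; "delta_pos": the shift along the tool's x, y, z in mm, a list of three; "gripper": the gripper's target within -1 to 1 (fully open at 1, half-way at 0, shut at -1). A call has 1 to 8 rows; each row is the pose to reach, as a shift and turn from the pose commanded when the call began, along the tool's axes at that moment; what a row does not reach only later rows make up. A row lasts 1/10 s, in which the tool goes at most 50 mm and 8.59 degrees, less where a joint would pass 70% of its speed; a pose out of reach is approached as far as the arm can. A call with a gripper value outside its range is refused whole. The fingers move at their own pace and stop on an object; "force" is the grip in N (left out, the last holds). Time passes only in rows, so rows that repeat a pose let the fingers close. It gives the time, the measured TCP pose, the force, the opening and the grip force at its end, in the units of the state.
- arm.read_state(): the state, without advancing time (a new reading comes with each control period).
- arm.grab_frame(name): name is "side" or "top"; returns a dict with "color" (384x512x3 uint8, red, green, blue), "fx", "fy", "cx", "cy" (pixels), "R" (3x3) and "t" (3): a world point X has camera coordinates R X + t. Camera axes: x right, y down, z forward; pixel columns grow to the right and rows downward; lengths in m; the calibration is good to about 2 mm. A picture is of the moment at which its call begins. There is no depth.
- arm.sign_off(): hands the job in; it is judged then, once.
The state is a dict: "t": time; "joints": joint angles; "dq": joint speeds; "joint_efforts": joint torques, N m; "tool_pos": TCP position; "tcp_rot": TCP orientation; "force": force on the tool from outside, world axes, zero at the start; "torque": the same for the moment, N m; "grip_width": finger opening in m; "gripper_force": force on a finger pad.
Only numpy, scipy, OpenCV 4.12 (cv2) and the standard library are available. Lean on these libraries where they do the work, as an engineer would, in place of code of your own. Each camera call takes 0.05 s, during which the arm holds its last target. There are 200 camera calls.

TASK

Put the loose screw lid back on the storage jar: set it level on the neck, turn it back (anticlockwise seen from above) until you feel it drop into the thread starts, then screw it clockwise until it stops, fully home. Let go of it and leave the other things on the desk where they are.

Things in the scene. Friction and masses are not known exactly. Their poses are not given: they have to be found in the camera images.
- jar: White ceramic storage jar, open, fixed to the desk on a black rubber foot (diameter 116, 6 mm high). Body diameter 104 mm, shoulder 70 mm above the desk. Origin: on the jar's axis at desk height; z up. Where the thread starts of its neck lie round the axis is NOT told by these axes and differs each time: feel for them.
- neck_top (a point): Centre of the jar's open mouth, 100 mm above the desk. The round neck has diameter 68 mm, its top 4.5 mm tapered to 59 mm as a lead-in. Four equal threads stand round it, 90 degrees apart, out to diameter 82 mm. Clockwise means as seen from above.
- thread_tops (a point): On the jar's axis at the height of the flat thread tops, 90 mm above the desk. Each thread covers 64 degrees; a stop, 6 degrees wide and 94 mm high, ends it clockwise. A lug on a thread top, turned clockwise, only jams on that stop; turned anticlockwise (under 90 degrees) it falls 10.5 mm into an entry. A lug lying on a stop falls 4 mm onto a thread top first.
- entry_floor (a point): On the jar's axis at the height of the four entry floors, 79.5 mm above the desk. Each entry is a 20 degree gap at a thread's anticlockwise end. From it a groove 7 mm high runs clockwise under the thread, falling 6.5 mm over 62 degrees to the stop; from the entry to the stop the lid turns 60 to 77 degrees.
- lid: Black plastic screw lid, loose, upright on the desk, 0.08 to 0.17 kg, outer diameter 93, inner 86, 60 mm high over its grip bar. Origin: on its axis at the skirt's lower edge; z up out of the top. On its x and y axes inside are four round lugs 5 mm thick, centred 4 mm above the edge, in to diameter 71 mm. Origin above the desk: 88 mm with lugs on thread tops, 78 in the entries, 71 to 73 home.
- grip_bar (a point): Middle of the lid's grip bar, 48 mm above the lid's lower edge on its axis. The bar stands on the lid's top, 66 mm long along the lid's x axis, 14 mm thick along y, from 34 to 60 mm above the lower edge, with flat upright sides. Axes as the lid's.
- mug: Orange mug with handle, 81x113x101 mm, a bystander. Origin at its underside.
- tape_roll: Roll of tape lying flat, 106x104x25 mm, a bystander. Origin at its underside.
- note_block: Block of sticky notes, 79x79x46 mm, a bystander. Origin at its underside.
- notebook_1: Black notebook, 210x153x16 mm, a bystander. Origin at its underside.
- mouse: Black computer mouse, 108x62x40 mm, a bystander. Origin at its underside.
- ruler: Ruler, 28x310x11 mm, at the desk's near edge, a bystander. Origin at its underside.
There are look-alikes about, which are no part of the job. What is shaped like the lid but blue is not meant.

How it is judged:
On the way:
1. the lid has dropped, level, into the thread starts (horizontal distance between lid and jar below 0.006 m and z of lid in the frame of jar between 0.068 and 0.082 m and angle between lid's own z axis and vertical below 0.1 rad), for 0.1 s.
At the end, for the whole second after the job is handed in: The lid is on the jar's neck, centred within 5 mm, level within 0.06 rad, screwed down so that its lower edge is less than 74.5 mm above the desk (home is 71 to 73 mm), at rest and released (horizontal distance between lid and jar below 0.005 m and z of lid in the frame of jar between 0.068 and 0.0745 m and angle between lid's own z axis and vertical below 0.06 rad and linear speed of lid below 0.02 m/s and contact force between the fingers and lid below 0.1 N); the robot touches nothing.
It fails at once if mug, tape roll, note block, notebook, mouse or ruler moved by more than 20 mm (distance of any of mug, tape_roll, note_block, notebook_1, mouse, ruler from where it was at the start of the episode above 0.02 m).
It also fails if it takes over 54 s, if anything falls off the work surface, if the arm or the gripper's body presses on something with over 40 N, if the wrist force passes 120 N, or if a joint passes its speed limit or range.

## Working session

There is one attempt and no reset: what is moved stays moved. The work goes in short steps, Python scripts to look and compute and a tool call to move; the robot and the scene stay as the last step left them, time stands still between calls to the robot, and variables do not carry over. Pictures are saved under pics/ and viewed, at most 10 in all, crops included, and the job is handed in when it is done.

Besides the shell and the picture viewer there is one more tool, called after ">>>" as name(argument=value, ...) on one line, values as JSON. arm_command: Moves the arm, as the interface text tells. Its arguments: {"type":"object","properties":{"commands":{"type":"array","items":{"type":"object","properties":{"rotation":{"type":"array","items":{"type":"number"}},"delta_pos":{"type":"array","items":{"type":"number"}},"gripper":{"type":"number"}}}},"force":{"type":"number"}},"required":["commands"]}

```bash
mkdir -p pics; ls
python3 - <<'E'
from bench import arm
import cv2,numpy as np
s=arm.read_state();print({k:np.round(v,3) for k,v in s.items()})
for n in("top","side"):
    f=arm.grab_frame(n);cv2.imwrite(f"pics/{n}0.png",f["color"][:,:,::-1])
    np.savez(n+"_cal.npz",**{k:f[k] for k in("fx","fy","cx","cy","R","t")})
    print(n,f["fx"],f["fy"],f["cx"],f["cy"],np.round(f["R"],3).tolist(),f["t"],"cam",-f["R"].T@f["t"])
E
```

```text
pics
{'t': np.float64(0.0), 'joints': array([-0.924,  0.359,  0.011, -0.   , -1.224, -0.288]), 'dq': array([ 0.001,  0.002,  0.001, -0.   ,  0.001, -0.001]), 'joint_efforts': array([ 2.0000e-03, -5.8332e+01,  2.9341e+01,  6.9370e+00, -6.0000e-03,
       -0.0000e+00]), 'tool_pos': array([ 0.237, -0.632,  0.244]), 'tcp_rot': array([ 5.600e-01, -3.091e+00, -3.000e-03]), 'force': array([ 0.189,  0.041, -0.628]), 'torque': array([0.012, 0.02 , 0.015]), 'gripper_force': np.float64(0.0), 'grip_width': np.float64(0.085)}
top 389.6447577306805 389.6447577306805 258.73413903335154 195.5322592054217 [[-0.012, -1.0, -0.017], [-0.988, 0.014, -0.156], [0.156, 0.015, -0.988]] [0.09410148 0.56894371 1.65633158] cam [0.3047573 0.0614673 1.7260739]
side 350.6744917267395 350.6744917267395 258.86617577977876 189.97044420748156 [[-0.856, -0.517, 0.016], [-0.21, 0.32, -0.924], [0.472, -0.794, -0.383]] [0.52242429 0.18982654 1.21094307] cam [-0.08497565  1.17066484  0.63060871]
```

View pics/top0.png

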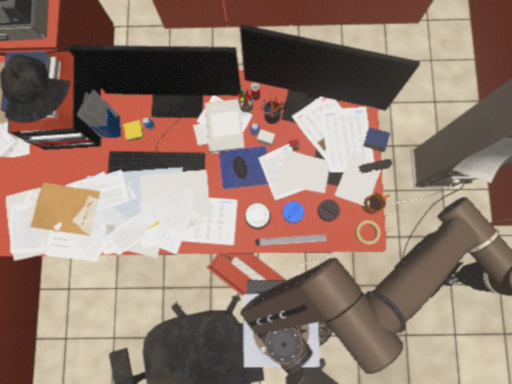

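View pics/side0.png

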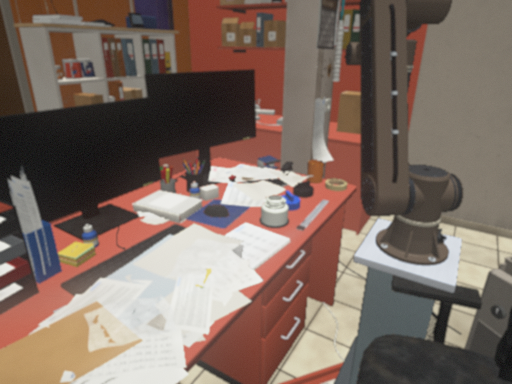

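The top view shows the jar at about (258,215), the blue lid at (293,212), the black lid at (328,210), the mug at (374,203) and the tape at (368,232). I'll zoom in on both views next.

```bash
cat > h.py <<'E'
import numpy as np,cv2
def cal(n): return dict(np.load(f"{n}_cal.npz"))
def ray(n,u,v,z):
    c=cal(n);d=c["R"].T@np.array([(u-c["cx"])/c["fx"],(v-c["cy"])/c["fy"],1]);o=-c["R"].T@c["t"]
    return o+d*(z-o[2])/d[2]
def proj(n,X):
    c=cal(n);p=c["R"]@np.asarray(X)+c["t"];return c["fx"]*p[0]/p[2]+c["cx"],c["fy"]*p[1]/p[2]+c["cy"]
E
python3 - <<'E'
from h import *
a=cv2.imread("pics/top0.png")[190:250,240:340];b=cv2.imread("pics/side0.png")[165:235,250:350]
a=cv2.resize(a,None,fx=5,fy=5,interpolation=cv2.INTER_CUBIC);b=cv2.resize(b,None,fx=4,fy=4,interpolation=cv2.INTER_CUBIC)
o=np.zeros((580,500,3),np.uint8);o[:300]=a;o[300:580,:400]=b
cv2.imwrite("pics/c0.png",o)
print(ray("top",258,215,.1),ray("top",328,210,.05),ray("top",293,212,.05),ray("top",374,203,.1))
E
```

```text
[0.47892847 0.08986109 0.1       ] [ 0.5018509  -0.21172743  0.05      ] [ 0.49524323 -0.06062981  0.05      ] [ 0.52283073 -0.39698488  0.1       ]
```

View pics/c0.png

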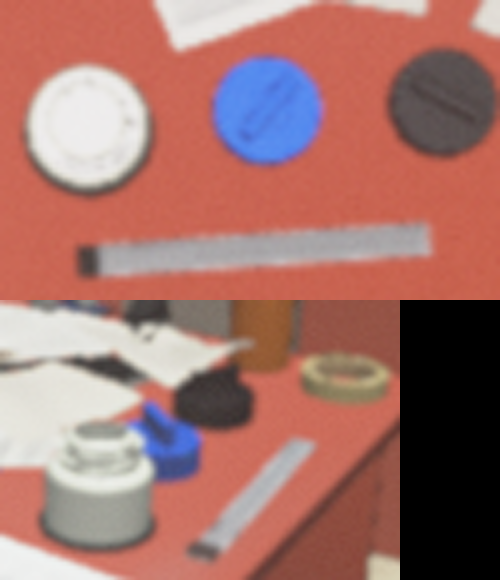

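The zoomed crop shows the black lid as a disc at about (328,210), with its bar running from upper left to lower right. The jar is at about (257.5,215.5). I'll fit both silhouettes.

```bash
cat >> h.py <<'E'
def hull(n,x,y,rings):
    t=np.linspace(0,2*np.pi,60)
    P=[proj(n,(x+r*np.cos(a),y+r*np.sin(a),z)) for r,z in rings for a in t]
    return cv2.convexHull(np.array(P,np.float32))
def fit(n,mask,x,y,rings):
    # move silhouette centroid onto mask component's centroid
    for i in range(6):
        h=hull(n,x,y,rings);m=cv2.moments(h);c=np.array([m["m10"],m["m01"]])/m["m00"]
        win=cv2.dilate(cv2.fillConvexPoly(np.zeros(mask.shape,np.uint8),h.round().astype(int),1),np.ones((5,5)))
        k=mask*win;mm=cv2.moments(k,True);d=np.array([mm["m10"],mm["m01"]])/mm["m00"]
        z=.04;a=ray(n,*proj(n,(x,y,z)),z);u,v=proj(n,(x,y,z));b=ray(n,u+d[0]-c[0],v+d[1]-c[1],z)
        x,y=x+b[0]-a[0],y+b[1]-a[1]
    return x,y,m["m00"],mm["m00"]
JAR=[(.058,0),(.058,.006),(.052,.07),(.034,.0955)]
LID=[(.0465,0),(.0465,.034)]
E
python3 - <<'E'
from h import *
im={n:cv2.imread(f"pics/{n}0.png").astype(int) for n in("top","side")}
for n in im:
    I=im[n];hue=I[...,2]-I[...,1];m=(hue<50).astype(np.uint8)
    print(n,"desk",I[225,293],"jar",fit(n,m,.479,.09,JAR),"lid",fit(n,m,.502,-.212,LID))
I=im["top"]; g=cv2.cvtColor(I.astype(np.uint8),cv2.COLOR_BGR2GRAY);print(g[200:221,317:340])
E
```

```text
top desk [ 85 102 202] jar (np.float64(0.485838624540591), np.float64(0.09482624471515544), 547.6018579826923, 527.0) lid (np.float64(0.504993032701529), np.float64(-0.21695713226726443), 381.7384554443415, 355.0)
side desk [104 117 207] jar (np.float64(0.5031465328293299), np.float64(0.06175624282891304), 791.7733749947511, 1012.0) lid (np.float64(0.5212358197626038), np.float64(-0.22256377923899429), 256.08175934362225, 375.0)
[[129 130 131 131 131 124 119 110 100  95  91  92  89  91  96  98 107 120
  126 128 129 128 128]
 [133 131 129 129 125 111  99  94  90  86  86  85  86  86  84  81  90 101
  116 125 131 129 128]
 [131 130 129 121 111  91  86  84  86  86  84  83  84  82  83  85  85  86
   99 114 125 129 130]
 [132 128 119 103  90  88  82  83  85  84  84  85  85  83  83  84  85  82
   87  97 116 127 131]
 [128 122 105  89  81  82  82  79  80  83  84  83  83  83  85  84  82  83
   85  88  98 115 125]
 [125 110  93  88  87  79  77  77  80  77  81  84  84  84  81  84  83  81
   85  85  91 102 120]
 [123  98  83  82  81  76  77  81  80  77  75  80  82  83  80  81  84  81
   81  83  
[... 670 characters left out ...]
 80  80  79  88 105]
 [116  90  70  77  84  85  86  87  84  86  83  84  82  84  84  80  75  72
   79  77  81  93 113]
 [125 106  80  72  80  86  86  86  84  85  88  83  83  85  83  86  82  81
   79  83  88 105 121]
 [127 119  91  72  75  83  85  87  85  85  84  85  83  84  84  87  83  84
   83  84  97 115 127]
 [129 124 102  77  70  77  82  85  87  86  87  83  82  85  83  86  84  84
   85  94 111 122 128]
 [127 127 118 103  81  72  75  82  84  85  86  88  85  86  86  85  83  83
   89 105 117 127 127]
 [127 129 128 120 108  91  75  71  74  80  85  84  80  79  83  86  87  95
  113 120 128 126 129]
 [126 125 127 127 125 117  97  86  79  78  78  76  74  76  85  96 104 116
  123 126 130 129 127]]
```

```bash
cat >> h.py <<'E'
from scipy.spatial.transform import Rotation as Ro
def go(x,y,z,yaw=None):
    "delta (tool axes, mm) to world xyz (m) & yaw of tool y (deg, mod 180)"
    from bench import arm
    s=arm.read_state();R=Ro.from_rotvec(s["tcp_rot"]).as_matrix()
    cy=np.degrees(np.arctan2(R[1,1],R[0,1]))
    if yaw is None: yaw=cy
    dy=(yaw-cy+90)%180-90
    a=np.radians(cy+dy);Y=np.array([np.cos(a),np.sin(a),0]);Z=np.array([0,0,-1.]);T=np.c_[np.cross(Y,Z),Y,Z]
    print("t",round(s["t"],2),"pos",s["tool_pos"].round(4),"yaw",cy.round(1),"tilt",np.degrees(np.arccos(-R[2,2])).round(2),"q",np.degrees(s["joints"]).round(0))
    print("F",s["force"].round(1),"T",s["torque"].round(2),"w",round(s["grip_width"],4),"gf",round(s["gripper_force"],1))
    print("delta",(R.T@(np.array([x,y,z])-s["tool_pos"])*1000).round(1),"rot",np.degrees(Ro.from_matrix(R.T@T).as_rotvec()).round(1))
E
python3 - <<'E'
from h import *
go(.505,-.217,.17,149)
print("side check lid top",proj("side",(.505,-.217,.034)),"neck",proj("side",(.486,.095,.1)))
E
```

```text
t 0.1 pos [ 0.2369 -0.6316  0.2445] yaw 110.6 tilt 0.09 q [-53.  21.   1.  -0. -70. -17.]
F [ 0.3  0.4 -0.3] T [0.01 0.04 0.02] w 0.0857 gf 0.0
delta [-396.6  294.    74.8] rot [  0.1   0.  -38.4]
side check lid top (np.float64(303.07680672333373), np.float64(186.22829274856798)) neck (np.float64(274.4280314821544), np.float64(196.77843891682483))
```

>>> arm_command(commands=[{"delta_pos": [-200, 147, 0], "rotation": [0, 0, -19], "gripper": 0.2}, {"delta_pos": [-396, 294, 75], "rotation": [0, 0, -38], "gripper": 0.2}, {"delta_pos": [-396, 294, 75], "rotation": [0, 0, -38], "gripper": 0.2}, {"delta_pos": [-396, 294, 75], "rotation": [0, 0, -38], "gripper": 0.2}, {"delta_pos": [-396, 294, 75], "rotation": [0, 0, -38], "gripper": 0.2}, {"delta_pos": [-396, 294, 75], "rotation": [0, 0, -38], "gripper": 0.2}, {"delta_pos": [-396, 294, 75], "rotation": [0, 0, -38], "gripper": 0.2}, {"delta_pos": [-396, 294, 75], "rotation": [0, 0, -38], "gripper": 0.2}], force=40)

```text
t: 0.9
tool_pos: [0.4519, -0.2982, 0.1866]
tcp_rot: [-1.536, 2.74, 0.0]
force: [0.4, -0.5, 0.7]
grip_width: 0.0513
gripper_force: 0.0
```

```bash
python3 -c "
from h import *
go(.505,-.217,.17,149)"
```

```text
t 0.9 pos [ 0.4519 -0.2982  0.1866] yaw 148.6 tilt 0.0 q [-13.  11. -21.  -0. -58. -19.]
F [ 0.4 -0.5  0.7] T [-0.09 -0.13  0.01] w 0.0513 gf 0.0
delta [-97.   -2.9  16.6] rot [ 0.   0.  -0.4]
```

>>> arm_command(commands=[{"delta_pos": [-50, -1, 16]}, {"delta_pos": [-97, -3, 40]}, {"delta_pos": [-97, -3, 80]}, {"delta_pos": [-97, -3, 80]}, {"delta_pos": [-97, -3, 80]}])

```text
invalid input
```

Run:
```python
from h import *
from bench import arm
go(.505,-.217,.051,149)
o=[]
for n,(x,y) in (("top",(300,185)),("side",(270,140))):
    I=arm.grab_frame(n)["color"][:,:,::-1];o.append(cv2.resize(I[y:y+60,x:x+65],None,fx=6,fy=6,interpolation=cv2.INTER_CUBIC))
cv2.imwrite("pics/c1.png",np.hstack(o))
print("side: bar ends",[proj("side",(.505+s*.033*np.cos(np.radians(59)),-.217+s*.033*np.sin(np.radians(59)),.06)) for s in(-1,1)])
```

```text
t 0.9 pos [ 0.4519 -0.2982  0.1866] yaw 148.6 tilt 0.0 q [-13.  11. -21.  -0. -58. -19.]
F [ 0.4 -0.5  0.7] T [-0.09 -0.13  0.01] w 0.0513 gf 0.0
delta [-96.9  -2.9 135.6] rot [ 0.   0.  -0.4]
side: bar ends [(np.float64(309.3817839548367), np.float64(179.8254118820626)), (np.float64(297.391285186006), np.float64(182.0692108307579))]
```

View pics/c1.png

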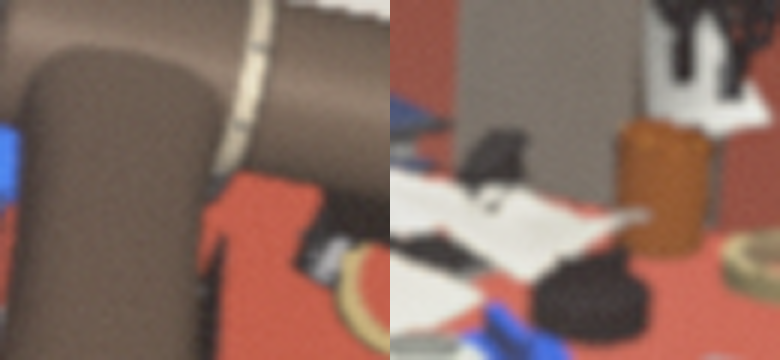

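The side view shows the lid at about (300,190) with its bar protruding at 302–310. The gripper isn't there yet: the move was refused because every row needs all its fields. I'll resend it complete.

>>> arm_command(commands=[{"delta_pos": [-50, -1, 16], "rotation": [0, 0, 0], "gripper": 0.2}, {"delta_pos": [-97, -3, 40], "rotation": [0, 0, 0], "gripper": 0.2}, {"delta_pos": [-97, -3, 80], "rotation": [0, 0, 0], "gripper": 0.2}, {"delta_pos": [-97, -3, 80], "rotation": [0, 0, 0], "gripper": 0.2}, {"delta_pos": [-97, -3, 80], "rotation": [0, 0, 0], "gripper": 0.2}])

```text
t: 1.5
tool_pos: [0.5039, -0.2193, 0.1067]
tcp_rot: [1.536, -2.738, -0.002]
force: [0.2, -0.9, 1.4]
grip_width: 0.0516
gripper_force: 0.0
```

Run:
```python
from h import *
from bench import arm
go(.505,-.217,.051,149)
I=arm.grab_frame("side")["color"][:,:,::-1]
cv2.imwrite("pics/c2.png",cv2.resize(I[135:205,260:350],None,fx=8,fy=8,interpolation=cv2.INTER_CUBIC))
```

```text
t 1.5 pos [ 0.5039 -0.2193  0.1067] yaw 148.6 tilt 0.15 q [ -3.  16. -25.   0. -48. -28.]
F [ 0.2 -0.9  1.4] T [-0.06 -0.1   0.01] w 0.0516 gf 0.0
delta [-2.6  0.2 55.7] rot [ 0.1 -0.1 -0.4]
```

View pics/c2.png

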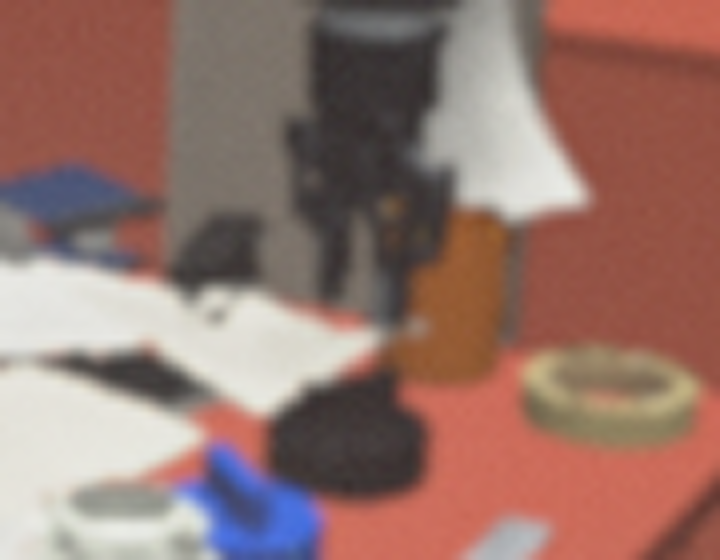

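The fingertips, at about (335,300) and (390,325) in the crop, hang above the lid's bar at about (365,385). I'll go down and close.

>>> arm_command(commands=[{"delta_pos": [-2, 0, 28], "rotation": [0, 0, 0], "gripper": 0.2}, {"delta_pos": [-2, 0, 55], "rotation": [0, 0, 0], "gripper": 0.2}, {"delta_pos": [-2, 0, 55], "rotation": [0, 0, 0], "gripper": 0.2}, {"delta_pos": [-2, 0, 55], "rotation": [0, 0, 0], "gripper": -1}, {"delta_pos": [-2, 0, 55], "rotation": [0, 0, 0], "gripper": -1}, {"delta_pos": [-2, 0, 55], "rotation": [0, 0, 0], "gripper": -1}, {"delta_pos": [-2, 0, 55], "rotation": [0, 0, 0], "gripper": -1}, {"delta_pos": [-2, 0, 55], "rotation": [0, 0, 0], "gripper": -1}], force=50)

```text
t: 2.35
tool_pos: [0.5069, -0.2177, 0.0541]
tcp_rot: [-1.536, 2.738, -0.004]
force: [-1.5, -0.8, 7.1]
grip_width: 0.0126
gripper_force: 50.2
```

```bash
python3 -c "
from h import *
go(.486,.095,.2,149)"
```

```text
t 2.35 pos [ 0.5069 -0.2177  0.0541] yaw 148.6 tilt 0.19 q [ -3.  21. -28.   0. -41. -29.]
F [-1.5 -0.8  7.1] T [-0.29  0.4   0.02] w 0.0126 gf 50.2
delta [-256.2  180.3 -146.3] rot [-0.2  0.1 -0.4]
```

>>> arm_command(commands=[{"delta_pos": [0, 0, -50], "rotation": [0, 0, 0], "gripper": -1}, {"delta_pos": [0, 0, -100], "rotation": [0, 0, 0], "gripper": -1}, {"delta_pos": [-40, 28, -146], "rotation": [0, 0, 0], "gripper": -1}, {"delta_pos": [-80, 56, -146], "rotation": [0, 0, 0], "gripper": -1}, {"delta_pos": [-120, 84, -146], "rotation": [0, 0, 0], "gripper": -1}, {"delta_pos": [-160, 112, -146], "rotation": [0, 0, 0], "gripper": -1}, {"delta_pos": [-200, 140, -146], "rotation": [0, 0, 0], "gripper": -1}, {"delta_pos": [-240, 168, -146], "rotation": [0, 0, 0], "gripper": -1}], force=80)

```text
t: 3.15
tool_pos: [0.4875, 0.0697, 0.1993]
tcp_rot: [-1.535, 2.738, 0.0]
force: [1.0, -0.1, -1.4]
grip_width: 0.012
gripper_force: 79.3
```

```bash
python3 -c "
from h import *
go(.486,.095,.2,149)"
```

```text
t 3.15 pos [0.4875 0.0697 0.1993] yaw 148.6 tilt 0.14 q [ 31.   5. -26.   0. -59. -63.]
F [ 1.  -0.1 -1.4] T [ 0.   -0.27 -0.04] w 0.012 gf 79.3
delta [-20.9  14.5  -0.6] rot [-0.1  0.1 -0.4]
```

>>> arm_command(commands=[{"delta_pos": [-21, 14, 0], "rotation": [0, 0, 0], "gripper": -1}, {"delta_pos": [-21, 14, 24], "rotation": [0, 0, 0], "gripper": -1}, {"delta_pos": [-21, 14, 24], "rotation": [0, 0, 0], "gripper": -1}, {"delta_pos": [-21, 14, 24], "rotation": [0, 0, 0], "gripper": -1}])

```text
t: 3.55
tool_pos: [0.4867, 0.0926, 0.1745]
tcp_rot: [1.536, -2.74, 0.0]
force: [0.8, -1.1, -0.9]
grip_width: 0.0124
gripper_force: 79.2
```

Run:
```python
from h import *
from bench import arm
go(.486,.095,.16,149)
s=arm.read_state()["tool_pos"]
I=arm.grab_frame("side")["color"][:,:,::-1].copy()
x0,y0,k=230,130,6
J=cv2.resize(I[y0:y0+100,x0:x0+100],None,fx=k,fy=k,interpolation=cv2.INTER_CUBIC)
def dr(h,c): cv2.polylines(J,[((h.reshape(-1,2)+.5-[x0,y0])*k).astype(int)],True,c,1)
dr(hull("side",.486,.095,[(.058,0),(.058,.006)]),(0,255,0));dr(hull("side",.486,.095,[(.052,.01),(.052,.07)]),(0,255,0))
z=s[2]-.054;dr(hull("side",s[0],s[1],[(.0465,z),(.0465,z+.034)]),(0,255,255))
cv2.imwrite("pics/c3.png",J)
```

```text
t 3.55 pos [0.4867 0.0926 0.1745] yaw 148.6 tilt 0.03 q [ 34.   7. -27.   0. -56. -65.]
F [ 0.8 -1.1 -0.9] T [-0.05 -0.02 -0.04] w 0.0124 gf 79.2
delta [-1.7  1.9 14.5] rot [ 0.  -0.  -0.4]
```

View pics/c3.png

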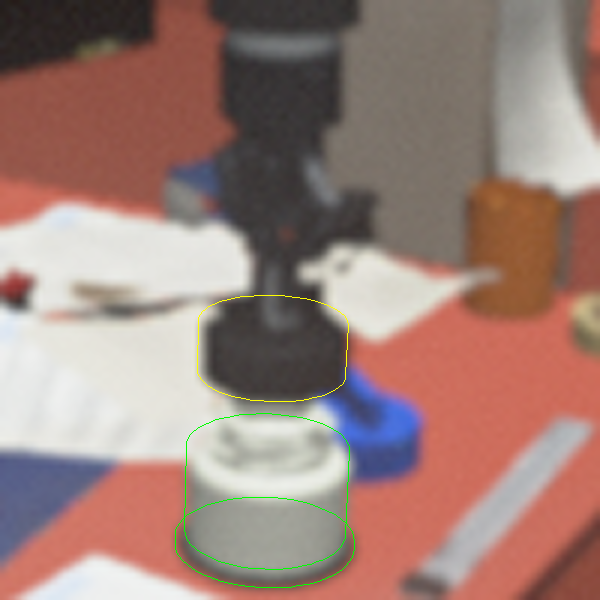

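The side view shows the lid level above the jar, at about 206–349 in the crop, close to the predicted outline. The jar matches its outline. I'll measure the edges of both.

Run:
```python
from h import *
from bench import arm
s=arm.read_state()["tool_pos"]
f=arm.grab_frame("side")["color"].astype(float)
f0=cv2.imread("pics/side0.png")[:,:,::-1].astype(float)
def edges(p,L,Rr):
    # subpixel positions of strongest change near L and R
    o=[]
    for c in(L,Rr):
        a=int(c)-5;w=np.abs(np.diff(p[a:a+11],axis=0)).sum(1);w=np.maximum(w-.3*w.max(),0)
        o.append((w*(np.arange(10)+a+.5)).sum()/w.sum())
    return o
def ext(h,v):
    P=h.reshape(-1,2);m=np.zeros((384,512),np.uint8);xs=[]
    for i in range(len(P)):
        a,b=P[i],P[(i+1)%len(P)]
        if (a[1]-v)*(b[1]-v)<=0 and a[1]!=b[1]: xs.append(a[0]+(v-a[1])/(b[1]-a[1])*(b[0]-a[0]))
    return min(xs),max(xs)
z=s[2]-.054
h=hull("side",s[0],s[1],[(.0465,z),(.0465,z+.034)]);
for v in(185,187,189): e=ext(h,v);print("lid",v,np.round(e,2),np.round(edges(f[v],*e),2))
h=hull("side",.486,.095,[(.052,.01),(.052,.07)])
for v in(210,213,216): e=ext(h,v);print("jar",v,np.round(e,2),np.round(edges(f0[v],*e),2))
```

```text
lid 185 [262.44 287.36] [263.43 288.02]
lid 187 [262.4  287.26] [263.44 287.71]
lid 189 [262.36 287.16] [263.41 287.47]
jar 210 [260.43 287.54] [262.67 286.33]
jar 213 [260.37 287.39] [261.2  287.08]
jar 216 [260.31 287.23] [260.95 287.16]
```

```bash
python3 -c "
from h import *
go(.487,.097,.145,149)"
```

```text
t 3.65 pos [0.4874 0.0925 0.1751] yaw 148.5 tilt 0.07 q [ 34.   7. -27.   0. -56. -65.]
F [ 0.5 -0.5  0.5] T [ 0.   -0.06  0.02] w 0.0123 gf 79.2
delta [-3.6  2.7 30.1] rot [-0.   0.1 -0.5]
```

>>> arm_command(commands=[{"delta_pos": [-3.6, 2.7, 10], "rotation": [0, 0, 0], "gripper": -1}, {"delta_pos": [-3.6, 2.7, 20], "rotation": [0, 0, 0], "gripper": -1}, {"delta_pos": [-3.6, 2.7, 25], "rotation": [0, 0, 0], "gripper": -1}, {"delta_pos": [-3.6, 2.7, 29], "rotation": [0, 0, 0], "gripper": -1}, {"delta_pos": [-3.6, 2.7, 29], "rotation": [0, 0, 0], "gripper": -1}])

```text
t: 4.15
tool_pos: [0.4861, 0.0967, 0.1442]
tcp_rot: [1.535, -2.739, 0.001]
force: [1.0, -3.0, -3.2]
grip_width: 0.0122
gripper_force: 79.0
```

```bash
python3 -c "
from h import *
go(.487,.097,.138,149)"
```

```text
t 4.15 pos [0.4861 0.0967 0.1442] yaw 148.6 tilt 0.11 q [ 34.   9. -29.   0. -51. -66.]
F [ 1.  -3.  -3.2] T [-1.27 -0.3   0.01] w 0.0122 gf 79.0
delta [-0.7 -0.6  6.2] rot [ 0.  -0.1 -0.4]
```

>>> arm_command(commands=[{"delta_pos": [0, 0, 3], "rotation": [0, 0, 0], "gripper": -1}, {"delta_pos": [0, 0, 5], "rotation": [0, 0, 0], "gripper": -1}, {"delta_pos": [0, 0, 5], "rotation": [0, 0, 0], "gripper": -1}])

```text
t: 4.45
tool_pos: [0.4869, 0.0967, 0.1421]
tcp_rot: [-1.538, 2.739, -0.003]
force: [-6.5, -5.9, 20.6]
grip_width: 0.0122
gripper_force: 82.2
```

```bash
python3 -c "
from h import *
go(.487,.097,.138,149)"
```

```text
t 4.45 pos [0.4869 0.0967 0.1421] yaw 148.6 tilt 0.1 q [ 34.   9. -30.   0. -51. -66.]
F [-6.5 -5.9 20.6] T [-2.21  2.52  0.02] w 0.0122 gf 82.2
delta [-0.3  0.1  4.1] rot [-0.1 -0.  -0.4]
```

Contact is at TCP z 0.142, which puts the edge at about 0.088, so the lugs are on the thread tops. I'll turn anticlockwise in small steps while pressing lightly.

>>> arm_command(commands=[{"delta_pos": [1, 0.2, 0], "rotation": [0, 0, -4], "gripper": -1}, {"delta_pos": [1, 0.4, 0], "rotation": [0, 0, -8], "gripper": -1}, {"delta_pos": [1, 0.5, 0], "rotation": [0, 0, -12], "gripper": -1}, {"delta_pos": [1, 0.7, 0], "rotation": [0, 0, -16], "gripper": -1}, {"delta_pos": [1, 0.7, 0], "rotation": [0, 0, -16], "gripper": -1}])

```text
t: 4.95
tool_pos: [0.4856, 0.0964, 0.1402]
tcp_rot: [-1.906, 2.497, -0.001]
force: [2.1, -4.2, -0.5]
grip_width: 0.0122
gripper_force: 79.4
```

```bash
python3 -c "
from h import *
go(.487,.097,.138)"
```

```text
t 4.95 pos [0.4856 0.0964 0.1402] yaw 164.7 tilt 0.05 q [ 34.   9. -30.   0. -51. -49.]
F [ 2.1 -4.2 -0.5] T [-1.83 -0.68 -0.06] w 0.0122 gf 79.4
delta [-0.9 -1.2  2.2] rot [-0. -0. -0.]
```

The vertical force has vanished and z went below the thread tops, so the lugs are dropping into the entries. I'll lower the lid.

>>> arm_command(commands=[{"delta_pos": [0, 0, 4], "rotation": [0, 0, 0], "gripper": -1}, {"delta_pos": [0, 0, 8], "rotation": [0, 0, 0], "gripper": -1}, {"delta_pos": [0, 0, 10], "rotation": [0, 0, 0], "gripper": -1}, {"delta_pos": [0, 0, 10], "rotation": [0, 0, 0], "gripper": -1}])

```text
t: 5.35
tool_pos: [0.4861, 0.0965, 0.1316]
tcp_rot: [-1.903, 2.499, -0.003]
force: [-3.0, -6.0, 18.1]
grip_width: 0.0122
gripper_force: 81.9
```

```bash
python3 -c "
from h import *
go(.487,.097,.138)"
```

```text
t 5.35 pos [0.4861 0.0965 0.1316] yaw 164.6 tilt 0.11 q [ 34.  10. -31.   0. -49. -50.]
F [-3.  -6.  18.1] T [-2.52  1.32  0.02] w 0.0122 gf 81.9
delta [-0.7 -0.7 -6.4] rot [-0.1 -0.  -0. ]
```

The edge is at about 0.0776, so the lid is seated on the entry floors. I'll screw it clockwise, following the 6.5 mm per 62° fall.

>>> arm_command(commands=[{"delta_pos": [0.8, -0.2, 0.3], "rotation": [0, 0, 4], "gripper": -1}, {"delta_pos": [0.8, -0.4, 0.7], "rotation": [0, 0, 8], "gripper": -1}, {"delta_pos": [0.8, -0.5, 1.1], "rotation": [0, 0, 12], "gripper": -1}, {"delta_pos": [0.8, -0.7, 1.5], "rotation": [0, 0, 16], "gripper": -1}, {"delta_pos": [0.9, -0.8, 2], "rotation": [0, 0, 20], "gripper": -1}, {"delta_pos": [1, -1, 2.4], "rotation": [0, 0, 24], "gripper": -1}, {"delta_pos": [1.1, -1.1, 2.8], "rotation": [0, 0, 28], "gripper": -1}, {"delta_pos": [1.1, -1.1, 2.8], "rotation": [0, 0, 28], "gripper": -1}])

```text
t: 6.15
tool_pos: [0.4885, 0.0959, 0.1296]
tcp_rot: [-1.237, 2.882, -0.002]
force: [0.6, -5.7, 17.6]
grip_width: 0.0127
gripper_force: 82.0
```

```bash
python3 -c "
from h import *
go(.487,.097,.126)"
```

```text
t 6.15 pos [0.4885 0.0959 0.1296] yaw 136.5 tilt 0.29 q [ 34.  10. -31.   0. -49. -78.]
F [ 0.6 -5.7 17.6] T [-2.33 -0.1  -0.4 ] w 0.0127 gf 82.0
delta [0.3 1.8 3.6] rot [-0.2  0.2  0. ]
```

>>> arm_command(commands=[{"delta_pos": [0.3, -0.1, 0.3], "rotation": [0, 0, 4], "gripper": -1}, {"delta_pos": [0.4, -0.2, 0.7], "rotation": [0, 0, 8], "gripper": -1}, {"delta_pos": [0.4, -0.3, 1.1], "rotation": [0, 0, 12], "gripper": -1}, {"delta_pos": [0.5, -0.3, 1.5], "rotation": [0, 0, 16], "gripper": -1}, {"delta_pos": [0.5, -0.4, 2], "rotation": [0, 0, 20], "gripper": -1}, {"delta_pos": [0.6, -0.4, 2.4], "rotation": [0, 0, 24], "gripper": -1}, {"delta_pos": [0.7, -0.5, 2.8], "rotation": [0, 0, 28], "gripper": -1}, {"delta_pos": [0.7, -0.5, 2.8], "rotation": [0, 0, 28], "gripper": -1}])

```text
t: 6.95
tool_pos: [0.4886, 0.0952, 0.1267]
tcp_rot: [-0.503, 3.096, -0.0]
force: [1.1, -5.8, 16.8]
grip_width: 0.0125
gripper_force: 81.7
```

```bash
python3 -c "
from h import *
go(.487,.097,.126)"
```

```text
t 6.95 pos [0.4886 0.0952 0.1267] yaw 108.5 tilt 0.31 q [  34.   10.  -31.    0.  -49. -105.]
F [ 1.1 -5.8 16.8] T [-2.26 -0.41 -0.35] w 0.0125 gf 81.7
delta [1.  2.2 0.7] rot [-0.1  0.3  0. ]
```

Edge is at about 0.0727. I'll continue to the stop.

>>> arm_command(commands=[{"delta_pos": [0, 0, 0.3], "rotation": [0, 0, 4], "gripper": -1}, {"delta_pos": [0, 0, 0.7], "rotation": [0, 0, 8], "gripper": -1}, {"delta_pos": [0, 0, 0.7], "rotation": [0, 0, 12], "gripper": -1}, {"delta_pos": [0, 0, 0.7], "rotation": [0, 0, 16], "gripper": -1}, {"delta_pos": [0, 0, 0.7], "rotation": [0, 0, 16], "gripper": -1}])

```text
t: 7.45
tool_pos: [0.488, 0.0939, 0.1257]
tcp_rot: [-0.072, 3.137, -0.003]
force: [2.9, -12.2, 13.4]
grip_width: 0.012
gripper_force: 89.7
```

```bash
python3 -c "
from h import *
go(.487,.097,.126)"
```

```text
t 7.45 pos [0.488  0.0939 0.1257] yaw 92.6 tilt 0.25 q [  34.   10.  -31.    0.  -49. -121.]
F [  2.9 -12.2  13.4] T [-4.49 -0.91  1.43] w 0.012 gf 89.7
delta [ 0.9  3.2 -0.3] rot [-0.1  0.2  0. ]
```

>>> arm_command(commands=[{"delta_pos": [0, -1, 0], "rotation": [0, 0, 3], "gripper": -1}, {"delta_pos": [0, -1, 0], "rotation": [0, 0, 5], "gripper": -1}, {"delta_pos": [0, -1, 0], "rotation": [0, 0, 5], "gripper": -1}])

```text
t: 7.75
tool_pos: [0.4881, 0.0937, 0.1258]
tcp_rot: [0.058, 3.137, -0.002]
force: [0.5, -7.4, 15.0]
grip_width: 0.0121
gripper_force: 126.2
```

```bash
python3 -c "
from h import *
go(.487,.097,.126)"
```

```text
t 7.75 pos [0.4881 0.0937 0.1258] yaw 87.9 tilt 0.25 q [  34.   10.  -31.    0.  -49. -126.]
F [ 0.5 -7.4 15. ] T [-2.78 -0.01  2.99] w 0.0121 gf 126.2
delta [ 1.2  3.3 -0.2] rot [-0.1  0.2  0. ]
```

Torque rose to 3 N m with no further descent, so the lid is fully home. I'll relax, open and retreat.

>>> arm_command(commands=[{"delta_pos": [0, 0, -1.5], "rotation": [0, 0, -3], "gripper": -1}, {"delta_pos": [0, 0, -1.5], "rotation": [0, 0, -3], "gripper": 0.1}, {"delta_pos": [0, 0, -1.5], "rotation": [0, 0, -3], "gripper": 0.1}, {"delta_pos": [0, 0, -1.5], "rotation": [0, 0, -3], "gripper": 0.1}, {"delta_pos": [0, 0, -1.5], "rotation": [0, 0, -3], "gripper": 0.1}, {"delta_pos": [0, 0, -1.5], "rotation": [0, 0, -3], "gripper": 0.1}, {"delta_pos": [0, 0, -20], "rotation": [0, 0, -3], "gripper": 0.1}, {"delta_pos": [0, 0, -50], "rotation": [0, 0, -3], "gripper": 0.1}])

```text
t: 8.55
tool_pos: [0.4848, 0.0931, 0.1725]
tcp_rot: [0.014, -3.138, 0.003]
force: [1.5, -0.2, 0.3]
grip_width: 0.0468
gripper_force: 0.0
```

>>> arm_command(commands=[{"delta_pos": [0, 0, -50], "rotation": [0, 0, 0], "gripper": 0.1}, {"delta_pos": [0, 0, -80], "rotation": [0, 0, 0], "gripper": 0.1}, {"delta_pos": [0, 0, -80], "rotation": [0, 0, 0], "gripper": 0.1}, {"delta_pos": [0, 0, -80], "rotation": [0, 0, 0], "gripper": 0.1}])

```text
t: 8.95
tool_pos: [0.4861, 0.0939, 0.2542]
tcp_rot: [-0.015, 3.14, 0.002]
force: [0.0, -0.2, -1.0]
grip_width: 0.047
gripper_force: 0.0
```

Run:
```python
from h import *
from bench import arm
go(.487,.097,.126)
I=arm.grab_frame("side")["color"][:,:,::-1]
x0,y0,k=230,130,6
J=cv2.resize(I[y0:y0+100,x0:x0+100],None,fx=k,fy=k,interpolation=cv2.INTER_CUBIC)
h=hull("side",.4855,.0945,[(.0465,.072),(.0465,.106)])
cv2.polylines(J,[((h.reshape(-1,2)+.5-[x0,y0])*k).astype(int)],True,(0,255,255),1)
cv2.imwrite("pics/c4.png",J)
```

```text
t 8.95 pos [0.4861 0.0939 0.2542] yaw 90.5 tilt 0.11 q [  34.    3.  -21.   -0.  -66. -123.]
F [ 0.  -0.2 -1. ] T [0.04 0.05 0.01] w 0.047 gf 0.0
delta [ -0.8   2.9 128.2] rot [ 0.1  0.1 -0. ]
```

View pics/c4.png

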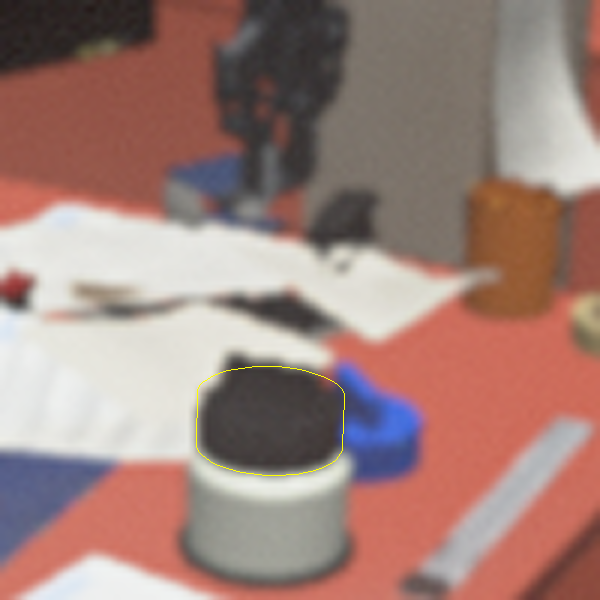

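The picture shows the lid level on the jar at about (270,420) in the crop, matching the home outline, with the gripper clear and the bystanders in place.

```bash
python3 -c "
from bench import arm
print(arm.sign_off())"
```

```text
the job is handed in; nothing more can be done
None
```

I screwed the black lid onto the jar until it stopped, with its lower edge about 72 mm above the desk by my estimate, then let go, moved the arm clear and handed the job in; no verdict came back.

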